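# Ready the sanding drill for a carved handle

## Task

First lay the owl-headed carved handle flat, face up, along the middle of the narrow steel work rest beside the sanding drum and let go of it. Then set the bench-clamped drill running hands-free: squeeze its trigger fully in and keep it there, press the lock-on button fully down, and ease the trigger off while the button is still down, so that the lock holds both when you let go. Leave the plain blanks and everything else on the bench where they are.

Things in the scene. Friction and masses are not known exactly. Their poses are not given: they have to be found in the camera images.
- carved_center (a point): Loose owl-headed carved handle, about 110 g, lying face up among two plain blanks. Shaft 26 mm wide (y), 22 thick, x -97 to +33 mm; wider owl head at the +x end (44 wide, 26 thick, x 33 to 73, ears to 82; eyes and beak on top). This point: its centre of mass, on the shaft, 11 mm above the flat underside; x along it to the head, z up.
- rest_top (a point): Middle of the upper face of the fixed work rest: a narrow level steel bar 22 mm wide (x), 120 long (y), 10 thick, on two posts over a 90 x 110 mm base plate; this point is 70 mm above the bench, z up. The long sides are open; the sanding drum (50 mm diameter) is about 115 mm off on the -x side.
- drill: Grey drill clamped on its side, fixed. Origin on the bench under its spindle, which is level along +y, 95 mm up: body 64 mm diameter, y -135 to 20, chuck to 125, drum y 150 to 200. Handle along +x: x 25 to 160, y -20 to 20, top 113 mm up; battery at x 155 to 200, top 125 up. On the handle's +y side: the trigger, and before it a flat ledge (x 30 to 92, y 18 to 62, top 90 up) with the lock button.
- trigger_face (a point): Middle of the front face of the black trigger; the face looks along the drill's +y and is pushed along -y. Axes as the drill's. The trigger is 40 mm long (x) and 26 tall, 91 to 117 mm above the bench, 4 mm above the handle's top. Released, this point is at x 64, y 32, z 104 mm of the drill; it moves with the trigger.
- lock_top (a point): Middle of the top of the lock-on button: round, black, upright, 12 mm diameter, on the ledge before the trigger's middle; x 64, y 39.5 mm of the drill, top 99 mm above the bench when up (9 above the ledge). Pressed straight down. Its middle is 17.5 mm from the face of the fully squeezed trigger: a finger holding the trigger in with its flank has its tip over the button. Moves with the button.
- trigger (a joint): Trigger travel in m: 0 released, 0.010 fully in against a stop; spring 3 N at first, 9 N fully in. The lock holds it at about 0.0045. The drill is fixed: its stand takes the push.
- lock (a joint): Lock button travel in m: 0 up, 0.008 down; spring 1.2 to 3.6 N. Blocked unless the trigger is in by 0.007. Pressed to 0.006 or more with the trigger in, it is caught once the trigger eases back to 0.0045 while the button is still down; both then stay (button at about 0.0055). If the button comes up first, or the trigger is squeezed in again, it springs up: lock off.
- plain1: Plain straight wooden blank, 170 x 28 x 22 mm, no head; leave alone. Origin under its centre.
- plain2: Another plain blank like plain1; leave alone. Origin under its centre.
- block: Cork sanding block 77 x 52 x 34 mm on the bench; leave alone. Origin under its centre.
- glue: White glue bottle, 60 mm diameter, 150 mm tall, standing; leave alone. Origin under its centre.
- mallet: Hammer lying on the bench; leave alone.
- chisel: Wood-handled screwdriver lying on the bench; leave alone.
- jar: Terracotta pot, 72 mm diameter, 100 mm tall; leave alone.

How it is judged:
By the outcome, as a careful person would: the job done as asked, in the order asked, and still so for the second after the job is handed in, with the robot touching nothing.
It also fails if it takes over 61 s, if anything falls off the work surface, if the arm or the gripper's body presses on something with over 40 N, if the wrist force passes 120 N, or if a joint passes its speed limit or range.

## Robot

A 6-joint arm with a two-finger parallel gripper is mounted at the origin on the work surface. World frame = base frame: x ahead of the robot, y to its left, z up, the work surface at z = 0. Lengths are in m, angles in rad, forces in N, time in s.
With the tool pointing down it reaches from about 0.35 to 0.975 m from the base axis. Payload 17.4 kg.
Tool frame: the origin (TCP) lies midway between the tips of the shut fingers; the grasp point (between the pads) lies manip.grasp_offset behind it (manip.grasp_offset is the distance from the TCP to the grasp point, in m); z points along the fingers, y is the line along which they close (so a half turn about z gives the same grasp; the last joint's range is limited). The gripper opens to 85 mm and grips with 20 to 120 N. Pads are 22 mm wide; open, the fingers measure 114 mm over their backs; the gripper's body (76 mm by 85 mm) begins 54 mm behind the grasp point. The pads swing forward as they close: fully open they stand 13 mm farther back than shut.
Start: joints at [1.156, 0.116, 1.442, -0, 1.584, -0.038], TCP at [0.248, 0.628, 0.209] pointing down, gripper open.
Joint ranges: [-2.83, 2.83], [-0.83, 2.19], [0.07, 2.5], [-1.14, 4.28], [0.01, 3], [-2.97, 2.97]. Speed limits (rad/s): [1.89, 1.89, 2.22, 3.14, 3.14, 3.14].

## Interface

Orientations are given as a unit quaternion [x, y, z, w].
In Python, from bench import manip gives the robot as it stands.
- The arm moves only by the tool drive_tool, never from a script. Its argument "rows" is a list of rows, each an object with "dp": the shift along the tool's x, y, z in mm, a list of three; "delta_rot": the turn, a rotation vector about the tool's x, y, z in degrees, a list of three. In form: [{"dp": [tx, ty, tz], "delta_rot": [ax, ay, az]}, ...]. A call has 1 to 5 rows; each row is the pose to reach, as a shift and turn from the pose commanded when the call began, along the tool's axes at that moment; what a row does not reach only later rows make up. A row lasts 1/12 s, in which the tool goes at most 41.7 mm and 7.16 degrees, less where a joint would pass 70% of its speed; a pose out of reach is approached as far as the arm can. A call with a gripper value outside its range is refused whole. "gripper" is the closure in counts, from 0 (fully open) to 255 (shut), set as the call begins (left out, the last holds). The fingers move at their own pace and stop on an object; "grip_force" is the grip in N (left out, the last holds). Time passes only in rows, so rows that repeat a pose let the fingers close. It gives the time, the measured TCP pose, the force, the opening and the grip force at its end, in the units of the state.
- manip.observe(): the state, without advancing time (a new reading comes with each control period).
- manip.capture(name): name is "scene" or "top"; returns the picture (400x640x3 uint8, red, green, blue); there is no depth.
- manip.camera_info(name): a dict with "camera_matrix" (3x3 intrinsics, pixels), "R" (3x3) and "t" (3): a world point X has camera coordinates R X + t. Camera axes: x right, y down, z forward; pixel columns grow to the right and rows downward; lengths in m; the calibration is good to about 2 mm. A picture is of the moment at which its call begins. camera_info takes no time and is no camera call.
- manip.job_done(): hands the job in; it is judged then, once.
Trained networks look in the newest picture that a camera, given by its name, has taken for a name from the list of things; names that differ only in an ending like _2 or _b are one class to them, and where a whole thing is asked for, a point or a joint stands for the part that bears it (a point fixed in the world has none). Each returns a list of dicts, best first, with "p" (0 to 1); they miss things now and then, are a little off and sometimes report something else, mostly with a low value. They report only what shows in the picture. A call takes as long as a camera call.
- manip.recognise(thing, camera): "box" ([left, top, right, bottom] in pixels, round what is visible of it).
- manip.mark_of(thing, camera): "at" ([row, column] in pixels: a listed point, or the origin of a listed thing).
The state is a dict: "time_s": time; "joints": joint angles; "dq": joint speeds; "tau": joint torques, N m; "tool_pos": TCP position; "tcp_rot": TCP orientation; "force": force on the tool from outside, world axes, zero at the start; "wrist_torque": the same for the moment, N m; "width": finger opening in m; "finger_force": force on a finger pad.
Only numpy, scipy, OpenCV 4.12 (cv2) and the standard library are available. Lean on these libraries where they do the work, as an engineer would, in place of code of your own. Each camera call takes 0.05 s, during which the arm holds its last target. There are 200 camera calls.

## Working session

There is one attempt and no reset: what is moved stays moved. The work goes in short steps, Python scripts to look and compute and a tool call to move; the robot and the scene stay as the last step left them, time stands still between calls to the robot, and variables do not carry over. Pictures are saved under pics/ and viewed, at most 10 in all, crops included, and the job is handed in when it is done.

Besides the shell and the picture viewer there is one more tool, called after "Request:" as name(argument=value, ...) on one line, values as JSON. drive_tool: Moves the arm, as the interface text tells. Its arguments: {"type":"object","properties":{"rows":{"type":"array"},"gripper":{"type":"number"},"grip_force":{"type":"number"}},"required":["rows"]}

```bash
mkdir -p pics
cat > h.py <<'E'
import numpy as np, cv2
from bench import manip
from scipy.spatial.transform import Rotation as Rn
def ray(cam,at):
    c=manip.camera_info(cam);K,R,t=[np.array(c[k]) for k in("camera_matrix","R","t")]
    d=R.T@np.linalg.inv(K)@np.array([at[1],at[0],1.]);return -R.T@t,d
def atz(cam,at,z):
    o,d=ray(cam,at);return o+d*(z-o[2])/d[2]
def proj(cam,X):
    c=manip.camera_info(cam);p=np.array(c["camera_matrix"])@(np.array(c["R"])@np.array(X)+np.array(c["t"]));return p[:2]/p[2]
def save(cam,name):
    im=manip.capture(cam);cv2.imwrite("pics/"+name,im[:,:,::-1]);return im
def tool(target):
    s=manip.observe();R=Rn.from_quat(s["tcp_rot"]);return R.inv().apply(np.array(target)-s["tool_pos"])*1000
E
python3 - <<'E'
from h import *
np.set_printoptions(precision=4,suppress=True)
a=save("top","t0.png");b=save("scene","s0.png")
zs=dict(carved_center=.011,rest_top=.07,drill=0,trigger_face=.104,lock_top=.099,plain1=0,plain2=0,glue=0,jar=0,block=0)
for k,z in zs.items():
  for c in("top","scene"):
    for r in manip.mark_of(k,c)[:3]: print(k,c,round(r["p"],2),np.round(r["at"],1),atz(c,r["at"],z))
s=manip.observe();print(s["time_s"],s["tool_pos"],Rn.from_quat(s["tcp_rot"]).as_matrix(),s["width"],manip.grasp_offset,s["force"])
for c in("top","scene"): print(ray(c,[0,0])[0])
E
```

```text
carved_center top 0.7 [229.7 232.7] [0.5237 0.2264 0.011 ]
carved_center top 0.59 [234.4 180.1] [0.507  0.4009 0.011 ]
carved_center scene 0.83 [190.  441.7] [0.5012 0.407  0.011 ]
drill top 0.76 [252.1 364. ] [ 0.4512 -0.2153  0.    ]
drill scene 0.8 [193.9 272.3] [ 0.4211 -0.216   0.    ]
trigger_face top 0.55 [235.5 179. ] [0.5001 0.3732 0.104 ]
trigger_face top 0.54 [236.1 358.3] [ 0.5013 -0.1832  0.104 ]
trigger_face scene 0.63 [186.3 281.9] [ 0.5029 -0.1818  0.104 ]
plain1 top 0.96 [242.9 203.2] [0.4794 0.326  0.    ]
plain1 top 0.91 [232.2 236.4] [0.5159 0.2158 0.    ]
plain1 scene 0.9 [198.  392.8] [0.5063 0.2191 0.    ]
plain1 scene 0.71 [189.7 413.6] [ 0.4731  0.3097 -0.    ]
plain1 scene 0.34 [183.8 351. ] [0.4066 0.0838 0.    ]
plain2 top 0.96 [242.9 203.2] [0.4794 0.326  0.    ]
plain2 top 0.91 [232.2 236.4] [0.5159 0.2158 0.    ]
plain2 scene 0.9 [198.  392.8] [0.5063 0.2191 0.    ]
plain2 scene 0.71 [189.7 413.6] [ 0.4731  0.3097 -0.    ]
plain2 scene 0.34 [183.8 351. ] [0.4066 0.0838 0.    ]
glue top 0.9 [186.6 204.7] [0.6709 0.3283 0.    ]
glue top 0.47 [203.9 442.8] [ 0.6169 -0.4883  0.    ]
glue scene 0.97 [225.3 437.4] [0.6611 0.3316 0.    ]
glue scene 0.55 [260.3 283.2] [ 0.7346 -0.2035  0.    ]
glue scene 0.4 [242.2 192.4] [ 0.6175 -0.489   0.    ]
jar top 0.89 [204.2 441.3] [ 0.6158 -0.483   0.    ]
jar scene 0.94 [240.1 193.3] [ 0.6087 -0.4868  0.    ]
jar scene 0.62 [183.  354.2] [0.4038 0.0969 0.    ]
block top 0.82 [263.  271.2] [0.4135 0.0967 0.    ]
block top 0.38 [210.1 307.2] [ 0.5924 -0.0226  0.    ]
block scene 0.75 [181. 352.] [0.3911 0.091  0.    ]
1.1 [0.2484 0.6276 0.2088] [[-0.9298  0.368   0.    ]
 [ 0.368   0.9298 -0.    ]
 [-0.      0.     -1.    ]] 0.08502113790034548 0.0187 [ 0.2911  0.1834 -0.1222]
[ 0.4586 -0.0295  1.3082]
[ 1.5159 -0.2197  0.9887]
```

View pics/t0.png

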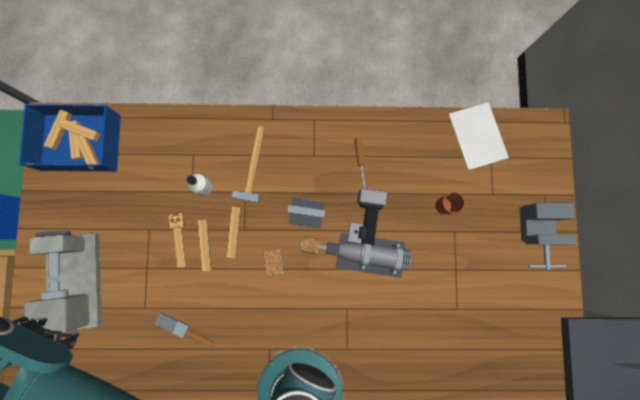

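View pics/s0.png

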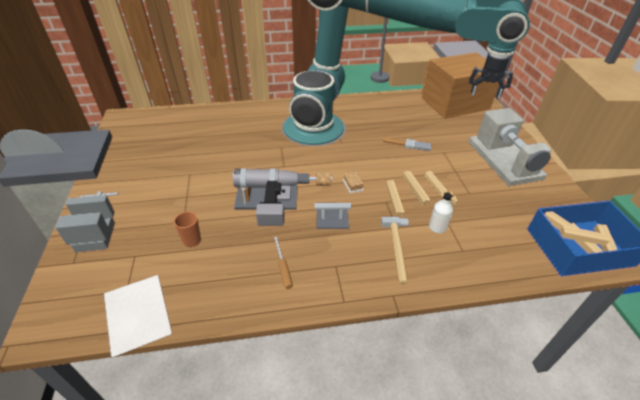

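The top view shows the carved handle at (178,240) with its head up and the blanks at (204,245) and (234,232). The rest is at (307,212), the drum at (310,245), and the drill spindle at about (370,253) with its handle going up. The networks missed the rest, so I'll zoom in.

Run:
```python
from h import *
a=cv2.imread("pics/t0.png");b=cv2.imread("pics/s0.png")
A=cv2.resize(a[182:282,160:420],None,fx=3,fy=3,interpolation=cv2.INTER_CUBIC)
B=cv2.resize(b[150:240,220:470],None,fx=3.12,fy=3.12,interpolation=cv2.INTER_CUBIC)
cv2.imwrite("pics/z0.png",np.vstack([A,B[:, :780]]))
```

```text
(no output)
```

View pics/z0.png

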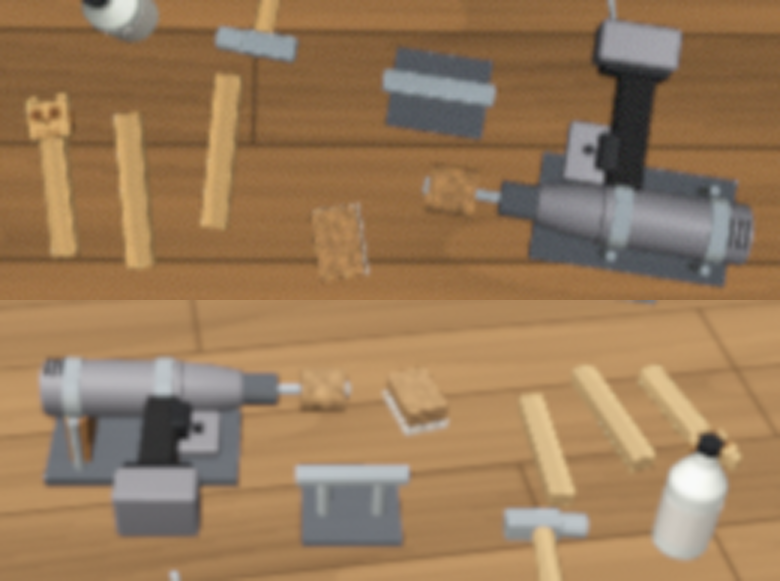

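```bash
cat >> h.py <<'E'
from scipy.optimize import least_squares
def T(u,v): return "top",((u+.5)/3-.5+160,(v+.5)/3-.5+182)
def S(u,v): return "scene",((u+.5)/3.12-.5+220,(v-300+.5)/3.12-.5+150)
def fit(pts,x0):
    # pts: [(X_local mm),(cam,(u,v))]
    def pos(q,X): 
        c,s=np.cos(q[2]),np.sin(q[2]);x,y,z=np.array(X)/1000
        return [q[0]+c*x-s*y,q[1]+s*x+c*y,z]
    f=lambda q:np.concatenate([proj(o[0],pos(q,X))-o[1] for X,o in pts])
    r=least_squares(f,x0,x_scale=[.01,.01,.05],loss="soft_l1");return r.x,f(r.x).reshape(-1,2)
E
cat > m.py <<'E'
from h import *
np.set_printoptions(precision=4,suppress=True)
dT=[((64,39.5,99),T(588,149)),((92,62,90),T(572,123)),((30,62,90),T(565,178)),((0,175,95),T(452,190)),((0,137,95),T(487,196)),((200,22,125),T(605,25)),((0,70,95),T(540,200))]
dS=[((64,39.5,99),S(197,428)),((92,62,90),S(218,452)),((30,62,90),S(220,411)),((0,175,95),S(325,390)),((0,137,95),S(290,389))]
rT=[((0,60,70),T(384,81)),((0,-60,70),T(494,95)),((11,60,70),T(386,70)),((-11,60,70),T(383,91)),((11,-60,70),T(495,84)),((-11,-60,70),T(492,106))]
rS=[((0,60,70),S(408,471)),((0,-60,70),S(297,471))]
cT=[((-97,0,22),T(63,254)),((-97,13,22),T(51,256)),((-97,-13,22),T(76,253)),((33,0,22),T(51,138)),((53,22,26),T(27,121)),((53,-22,26),T(71,118))]
cS=[((-97,13,22),S(662,366)),((-97,-13,22),S(641,371))]
for n,t,s,x in(("drill",dT,dS,[.44,-.21,0]),("rest",rT,rS,[.58,-.02,0]),("carved",cT,cS,[.5,.39,0])):
    for p in(t,s,t+s):
        q,r=fit(p,x);print(n,q,np.round(r,1).tolist())
E
python3 m.py
```

```text
drill [ 0.4471 -0.2055 -0.1443] [[-0.0, 0.1], [-0.8, -0.9], [-1.2, 0.2], [-0.5, 0.3], [-0.1, 0.1], [6.8, -1.4], [3.4, 1.9]]
drill [ 0.4486 -0.209  -0.1413] [[0.4, -0.5], [0.2, -0.5], [0.3, 0.3], [-0.6, 0.3], [-0.3, 0.6]]
drill [ 0.4474 -0.2071 -0.1435] [[0.5, -0.0], [-0.4, -1.0], [-0.7, 0.1], [0.0, 0.2], [0.4, 0.0], [7.3, -1.5], [3.9, 1.9], [0.9, -0.8], [0.7, -0.8], [0.8, 0.0], [-0.1, 0.1], [0.2, 0.4]]
rest [ 0.5825 -0.0191 -0.1247] [[-0.1, -0.1], [0.1, 0.0], [-0.3, 0.2], [-0.2, -0.1], [0.2, 0.3], [0.3, -0.3]]
rest [ 0.5797 -0.0206 -0.1429] [[0.2, -0.0], [-0.2, 0.0]]
rest [ 0.5821 -0.0195 -0.1265] [[0.0, -0.1], [0.2, 0.2], [-0.2, 0.3], [-0.1, -0.0], [0.3, 0.5], [0.5, -0.1], [0.6, 0.3], [0.3, 0.7]]
carved [0.4972 0.4042 0.1429] [[0.1, 0.3], [0.1, 0.2], [-0.3, 0.1], [0.2, -0.3], [0.6, 0.2], [-0.8, -0.6]]
carved [0.4997 0.401  0.125 ] [[-0.3, 0.2], [0.3, -0.2]]
carved [0.4974 0.4041 0.1446] [[0.1, 0.3], [0.2, 0.1], [-0.2, 0.0], [0.2, -0.4], [0.6, 0.2], [-0.8, -0.7], [-0.3, -0.2], [0.5, -0.6]]
```

The fits from the two cameras agree to about 2–3 mm. The carved handle is at (.4975,.404) with yaw 8.3°, the rest at (.582,-.0195) with yaw -7.3°, and the drill at (.4478,-.207) with yaw -8.2°.

```bash
cat >> h.py <<'E'
def go(x,y,z,yaw):
    # tool down, tool y axis at yaw deg from world y
    s=manip.observe();R=Rn.from_quat(s["tcp_rot"]);a=np.radians(yaw);c,n=np.cos(a),np.sin(a)
    G=Rn.from_matrix(np.array([[-c,-n,0],[-n,c,0],[0,0,-1.]]))
    print("dp",np.round(tool([x,y,z]),1),"rot",np.round((R.inv()*G).as_rotvec(degrees=True),1),"t",round(s["time_s"],2),"pos",np.round(s["tool_pos"],4),"F",np.round(s["force"],1),"w",round(s["width"],4),"ff",s["finger_force"],"j",np.round(s["joints"],2))
E
python3 -c "
from h import *
go(.4975,.404,.12,8.3)"
```

```text
dp [-313.9 -116.3   88.8] rot [ -0.    0.  -29.9] t 1.1 pos [0.2484 0.6276 0.2088] F [ 0.3  0.2 -0.1] w 0.085 ff 0.0 j [ 1.16  0.12  1.44 -0.    1.58 -0.04]
```

Request:
drive_tool(rows=[{"dp": [-37, -14, 8], "delta_rot": [0, 0, -6]}, {"dp": [-74, -28, 16], "delta_rot": [0, 0, -12]}, {"dp": [-111, -41, 25], "delta_rot": [0, 0, -18]}, {"dp": [-148, -55, 35], "delta_rot": [0, 0, -24]}, {"dp": [-185, -68, 45], "delta_rot": [0, 0, -30]}], gripper=95, grip_force=40)

```text
time_s: 1.52
tool_pos: [0.3964, 0.4949, 0.1637]
tcp_rot: [-0.076, 0.997, 0.0, 0.0]
force: [-0.3, 0.1, -0.1]
width: 0.0531
finger_force: 0.0
```

```bash
python3 -c "
from h import *
go(.4975,.404,.09,8.3)"
```

```text
dp [ -86.1 -105.2   73.7] rot [0.  0.  0.4] t 1.52 pos [0.3964 0.4949 0.1637] F [-0.3  0.1 -0.1] w 0.0531 ff 0.0 j [ 0.86  0.04  1.59 -0.    1.51 -0.87]
```

Request:
drive_tool(rows=[{"dp": [-22, -26, 14], "delta_rot": [0, 0, 0]}, {"dp": [-44, -53, 30], "delta_rot": [0, 0, 0]}, {"dp": [-65, -80, 48], "delta_rot": [0, 0, 0]}, {"dp": [-86, -106, 68], "delta_rot": [0, 0, 0]}, {"dp": [-86, -106, 73], "delta_rot": [0, 0, 0]}])

```text
time_s: 1.93
tool_pos: [0.4984, 0.3998, 0.0874]
tcp_rot: [-0.072, 0.997, -0.001, -0.001]
force: [0.1, 0.7, -0.4]
width: 0.0539
finger_force: 0.0
```

Run:
```python
from h import *
go(.4975,.404,.006,8.3)
s=manip.observe()["tool_pos"]
a=save("top","t1.png");b=save("scene","s1.png")
print(proj("top",s),proj("scene",s))
A=cv2.resize(a[200:280,140:240],None,fx=4,fy=4,interpolation=cv2.INTER_CUBIC)
B=cv2.resize(b[130:210,390:490],None,fx=4,fy=4,interpolation=cv2.INTER_CUBIC)
cv2.imwrite("pics/z1.png",np.hstack([A,B])[:,:,::-1])
```

```text
dp [ 0.1  4.6 81.4] rot [-0.2 -0.1 -0.1] t 1.93 pos [0.4984 0.3998 0.0874] F [ 0.1  0.7 -0.4] w 0.0539 ff 0.0 j [ 0.64  0.1   1.66 -0.    1.39 -1.08]
[172.24832638 236.19529014] [444.25807267 173.76507807]
```

View pics/z1.png

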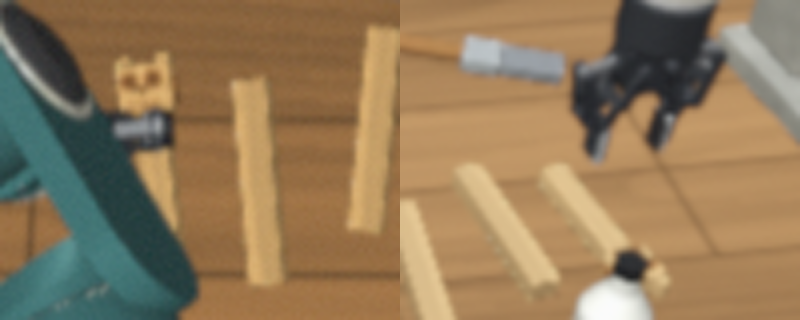

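The scene crop shows the open fingertips straddling the handle's line (tip midpoint at about pixel (446,169)), and the blanks are clear. Descending.

Request:
drive_tool(rows=[{"dp": [0, 4.5, 20], "delta_rot": [0, 0, 0]}, {"dp": [0, 4.5, 40], "delta_rot": [0, 0, 0]}, {"dp": [0, 4.5, 60], "delta_rot": [0, 0, 0]}, {"dp": [0, 4.5, 75], "delta_rot": [0, 0, 0]}, {"dp": [0, 4.5, 80], "delta_rot": [0, 0, 0]}])

```text
time_s: 2.45
tool_pos: [0.4941, 0.4088, 0.009]
tcp_rot: [-0.074, 0.997, -0.0, -0.001]
force: [-0.3, -0.3, -1.6]
width: 0.0535
finger_force: 0.0
```

Request:
drive_tool(rows=[{"dp": [0, 0, 0], "delta_rot": [0, 0, 0]}, {"dp": [0, 0, 0], "delta_rot": [0, 0, 0]}, {"dp": [0, 0, 0], "delta_rot": [0, 0, 0]}, {"dp": [0, 0, 0], "delta_rot": [0, 0, 0]}, {"dp": [0, 0, 0], "delta_rot": [0, 0, 0]}], gripper=255, grip_force=40)

```text
time_s: 2.87
tool_pos: [0.4957, 0.4088, 0.0118]
tcp_rot: [-0.073, 0.997, 0.0, 0.001]
force: [0.1, 0.1, 0.1]
width: 0.0001
finger_force: 0.0
```

```bash
python3 -c "
from h import *
go(.4975,.404,.18,8.3)"
```

```text
dp [  -1.3   -4.9 -168.2] rot [0.  0.1 0.1] t 2.87 pos [0.4957 0.4088 0.0118] F [0.1 0.1 0.1] w 0.0001 ff 0.0 j [ 0.65  0.17  1.72  0.    1.26 -1.07]
```

The gripper shut on nothing, so I'll look.

Run:
```python
from h import *
s=manip.observe()["tool_pos"]
a=save("top","t2.png");b=save("scene","s2.png")
print(proj("top",s),proj("scene",s))
A=cv2.resize(a[200:280,140:240],None,fx=4,fy=4,interpolation=cv2.INTER_CUBIC)
B=cv2.resize(b[130:210,390:490],None,fx=4,fy=4,interpolation=cv2.INTER_CUBIC)
cv2.imwrite("pics/z2.png",np.hstack([A,B])[:,:,::-1])
```

```text
[177.46603979 237.79498756] [441.6581312  188.80478385]
```

View pics/z2.png

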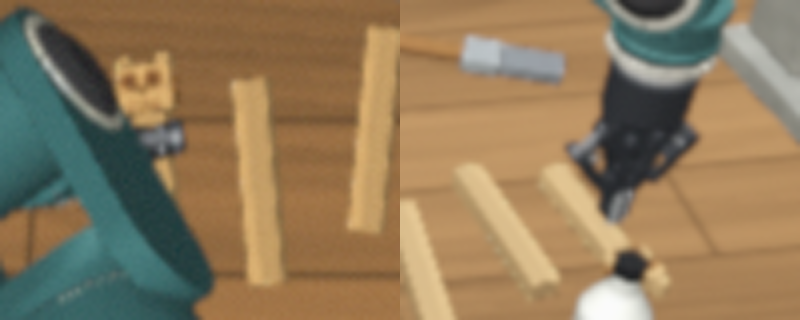

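Run:
```python
from h import *
s=manip.observe();print(s["tool_pos"],s["force"],s["width"],s["tau"])
R=Rn.from_quat(s["tcp_rot"]).as_matrix();p=s["tool_pos"]
for y in(-42,42):
  for b in(73,90,110): 
    X=p+R@np.array([0,y,-b])/1000;print(y,b,proj("top",X),proj("scene",X))
for z in(.0118,.022,.03): print(z,atz("scene",(185,443.7),z))
for k in("carved_center",):
  for c in("top","scene"):
    for r in manip.mark_of(k,c)[:2]: print(c,round(r["p"],2),np.round(r["at"],1),atz(c,r["at"],.011))
```

```text
[0.49548437 0.40864895 0.0113809 ] [-0.36662892 -0.64609487 -0.73383807] 0.00014331162913146095 [ 5.36035176e-02 -7.19099236e+01 -5.77658629e+01  1.56088008e-03
  1.92995984e-03  9.55489704e-04]
-42 73 [183.08078933 235.277817  ] [435.69997838 175.81033228]
-42 90 [181.30797819 235.07840852] [436.71961008 172.11092023]
-42 110 [179.15721622 234.83648756] [437.94127907 167.67847958]
42 73 [156.30933348 239.05331865] [456.35473131 171.57149968]
42 90 [154.15393834 238.90681785] [457.5319017  167.88538321]
42 110 [151.53884065 238.72907136] [458.9419884  163.46992745]
0.0118 [0.47614318 0.42452416 0.0118    ]
0.022 [0.4869994 0.4177971 0.022    ]
0.03 [0.49551409 0.41252097 0.03      ]
top 0.65 [237.8 180.2] [0.4957235  0.40002132 0.011     ]
top 0.34 [162.9 254.1] [0.75244566 0.16014265 0.011     ]
scene 0.86 [191.1 443.4] [0.50795981 0.41097411 0.011     ]
```

Request:
drive_tool(rows=[{"dp": [0, 0, 1], "delta_rot": [0, 0, 0]}, {"dp": [0, 0, 2], "delta_rot": [0, 0, 0]}, {"dp": [0, 0, 3], "delta_rot": [0, 0, 0]}, {"dp": [0, 0, 3], "delta_rot": [0, 0, 0]}])

```text
time_s: 3.4
tool_pos: [0.4952, 0.4084, 0.0074]
tcp_rot: [-0.073, 0.997, -0.0, -0.0]
force: [0.4, -0.4, -0.9]
width: 0.0001
finger_force: 0.0
```

Request:
drive_tool(rows=[{"dp": [0, 0, 1], "delta_rot": [0, 0, 0]}, {"dp": [0, 0, 2], "delta_rot": [0, 0, 0]}, {"dp": [0, 0, 3], "delta_rot": [0, 0, 0]}, {"dp": [0, 0, 4], "delta_rot": [0, 0, 0]}, {"dp": [0, 0, 4], "delta_rot": [0, 0, 0]}])

```text
time_s: 3.82
tool_pos: [0.4952, 0.4085, 0.0035]
tcp_rot: [-0.073, 0.997, -0.0, -0.0]
force: [0.2, -0.5, 0.2]
width: 0.0001
finger_force: 0.0
```

Request:
drive_tool(rows=[{"dp": [0, 0, 0.8], "delta_rot": [0, 0, 0]}, {"dp": [0, 0, 1.6], "delta_rot": [0, 0, 0]}, {"dp": [0, 0, 2.5], "delta_rot": [0, 0, 0]}, {"dp": [0, 0, 2.5], "delta_rot": [0, 0, 0]}])

```text
time_s: 4.15
tool_pos: [0.4952, 0.4085, 0.0011]
tcp_rot: [-0.073, 0.997, -0.0, -0.0]
force: [-0.3, -0.0, 0.3]
width: 0.0
finger_force: 0.0
```

Run:
```python
from h import *
a=save("top","t3.png");b=save("scene","s3.png");s=manip.observe();print(s["tool_pos"],s["force"],proj("scene",s["tool_pos"]))
B=cv2.resize(b[150:220,420:470],None,fx=8,fy=8,interpolation=cv2.INTER_CUBIC)
A=cv2.resize(a[205:275,160:210],None,fx=8,fy=8,interpolation=cv2.INTER_CUBIC)
cv2.imwrite("pics/z3.png",np.hstack([A,B])[:,:,::-1])
```

```text
[0.49526493 0.40852412 0.0012575 ] [ 0.56787006  0.79002334 -0.04298635] [440.91478491 190.85292272]
```

View pics/z3.png

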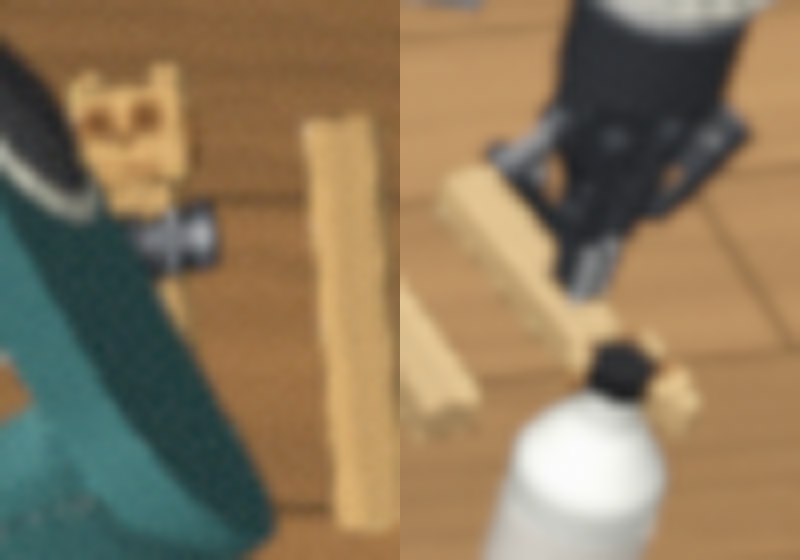

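The scene crop shows the shut tips at about (442,187), drawn over the shaft's top face and 4 px above where the reported TCP projects. The real tips therefore sit roughly 2 cm above the reported point. I'll feel for contact to confirm.

Request:
drive_tool(rows=[{"dp": [0, 0, 1], "delta_rot": [0, 0, 0]}, {"dp": [0, 0, 2], "delta_rot": [0, 0, 0]}, {"dp": [0, 0, 2], "delta_rot": [0, 0, 0]}])

```text
time_s: 4.5
tool_pos: [0.4954, 0.4086, -0.0004]
tcp_rot: [-0.073, 0.997, 0.0, 0.0]
force: [-0.9, -0.2, 3.8]
width: -0.0002
finger_force: 2.0
```

Request:
drive_tool(rows=[{"dp": [0, 0, 1], "delta_rot": [0, 0, 0]}, {"dp": [0, 0, 2], "delta_rot": [0, 0, 0]}, {"dp": [0, 0, 2], "delta_rot": [0, 0, 0]}])

```text
time_s: 4.75
tool_pos: [0.4955, 0.4087, -0.0005]
tcp_rot: [-0.073, 0.997, 0.0, 0.0]
force: [-10.3, -8.1, 24.3]
width: -0.0
finger_force: 12.1
```

Request:
drive_tool(rows=[{"dp": [0, 0, -15], "delta_rot": [0, 0, 0]}, {"dp": [0, 10, -32], "delta_rot": [0, 0, 0]}, {"dp": [0, 40, -32], "delta_rot": [0, 0, 0]}, {"dp": [0, 45, -12], "delta_rot": [0, 0, 0]}, {"dp": [0, 45, -3], "delta_rot": [0, 0, 0]}])

```text
time_s: 5.17
tool_pos: [0.4882, 0.4542, -0.0006]
tcp_rot: [-0.074, 0.997, 0.0, -0.0]
force: [-0.8, -1.7, -1.4]
width: 0.0003
finger_force: 0.0
```

Request:
drive_tool(rows=[{"dp": [0, 0, 1], "delta_rot": [0, 0, 0]}, {"dp": [0, 0, 2], "delta_rot": [0, 0, 0]}, {"dp": [0, 0, 3], "delta_rot": [0, 0, 0]}, {"dp": [0, 0, 3], "delta_rot": [0, 0, 0]}])

```text
time_s: 5.5
tool_pos: [0.4891, 0.4526, -0.0022]
tcp_rot: [-0.073, 0.997, 0.0, 0.0]
force: [0.1, 0.6, -1.2]
width: 0.0003
finger_force: 0.0
```

Run:
```python
from h import *
a=save("top","t4.png");b=save("scene","s4.png");s=manip.observe();print(s["tool_pos"],s["force"],proj("scene",s["tool_pos"]))
B=cv2.resize(b[150:220,420:470],None,fx=8,fy=8,interpolation=cv2.INTER_CUBIC)
A=cv2.resize(a[205:275,150:200],None,fx=8,fy=8,interpolation=cv2.INTER_CUBIC)
cv2.imwrite("pics/z4.png",np.hstack([A,B])[:,:,::-1])
```

```text
[ 0.48909531  0.45281257 -0.00203691] [ 0.30241779 -0.41055191  0.1275688 ] [451.2862659  189.30479602]
```

View pics/z4.png

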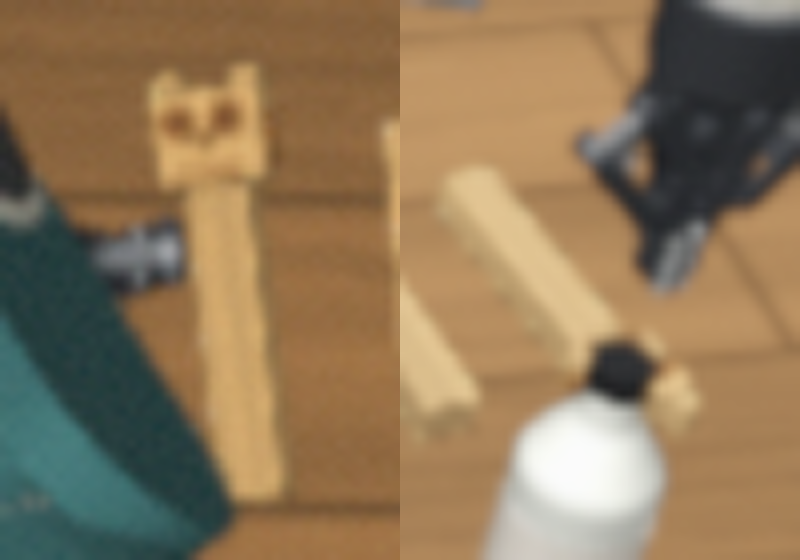

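The tips are clear of the bench even at a reported z of -2 mm, while they touched the shaft top (z = 22 mm) at a reported z of about 0. The true tip height is therefore reported z + ~22 mm, and the lateral position agrees. The handle hasn't moved, so I'll regrasp lower.

Request:
drive_tool(rows=[{"dp": [0, 0, -38], "delta_rot": [0, 0, 0]}, {"dp": [-1, -10, -50], "delta_rot": [0, 0, 0]}, {"dp": [-1, -49, -50], "delta_rot": [0, 0, 0]}, {"dp": [-1, -49, -50], "delta_rot": [0, 0, 0]}, {"dp": [-1, -49, -45], "delta_rot": [0, 0, 0]}], gripper=95)

```text
time_s: 6.02
tool_pos: [0.4981, 0.4038, 0.0443]
tcp_rot: [-0.072, 0.997, 0.001, 0.001]
force: [0.6, 1.1, 1.4]
width: 0.0537
finger_force: 0.0
```

Request:
drive_tool(rows=[{"dp": [0, 0, 20], "delta_rot": [0, 0, 0]}, {"dp": [0, 0, 40], "delta_rot": [0, 0, 0]}, {"dp": [0, 0, 55], "delta_rot": [0, 0, 0]}, {"dp": [0, 0, 60], "delta_rot": [0, 0, 0]}, {"dp": [0, 0, 60], "delta_rot": [0, 0, 0]}])

```text
time_s: 6.43
tool_pos: [0.4962, 0.4045, -0.0193]
tcp_rot: [-0.073, 0.997, -0.001, -0.001]
force: [0.6, -0.7, -0.5]
width: 0.0534
finger_force: 0.0
```

Request:
drive_tool(rows=[{"dp": [0, 0, 0], "delta_rot": [0, 0, 0]}, {"dp": [0, 0, 0], "delta_rot": [0, 0, 0]}, {"dp": [0, 0, 0], "delta_rot": [0, 0, 0]}, {"dp": [0, 0, 0], "delta_rot": [0, 0, 0]}, {"dp": [0, 0, 0], "delta_rot": [0, 0, 0]}], gripper=255, grip_force=40)

```text
time_s: 6.85
tool_pos: [0.4975, 0.4053, -0.0163]
tcp_rot: [-0.073, 0.997, 0.001, 0.001]
force: [-0.7, 0.8, 6.4]
width: 0.0249
finger_force: 41.4
```

```bash
python3 -c "
from h import *
go(.4975,.404,.12,8.3)"
```

```text
dp [-1.000e-01 -1.100e+00 -1.363e+02] rot [0.1 0.1 0.1] t 6.85 pos [ 0.4975  0.4053 -0.0163] F [-0.7  0.8  6.4] w 0.0249 ff 41.43586456775665 j [ 0.64  0.19  1.74  0.    1.21 -1.07]
```

Gripped: width 25 mm, 41 N. In this grip the underside at z = 0 corresponds to a reported z of about -16.5 mm. Lifting.

Request:
drive_tool(rows=[{"dp": [0, 0, -20], "delta_rot": [0, 0, 0]}, {"dp": [0, 0, -55], "delta_rot": [0, 0, 0]}, {"dp": [0, 0, -95], "delta_rot": [0, 0, 6]}, {"dp": [0, 0, -132], "delta_rot": [0, 0, 12]}, {"dp": [0, 0, -168], "delta_rot": [0, 0, 18]}])

```text
time_s: 7.27
tool_pos: [0.4967, 0.4045, 0.1528]
tcp_rot: [0.086, 0.996, 0.0, 0.0]
force: [0.1, 0.0, -1.3]
width: 0.0249
finger_force: 40.5
```

```bash
python3 -c "
from h import *
go(.582,-.0195,.14,-97.3)"
```

```text
dp [-156.8 -403.1   12.7] rot [ 0.   0.  87.4] t 7.27 pos [0.4967 0.4045 0.1528] F [ 0.1  0.  -1.3] w 0.0249 ff 40.50880193710327 j [ 0.64  0.06  1.59 -0.    1.49 -0.75]
```

Request:
drive_tool(rows=[{"dp": [-12, -31, 0], "delta_rot": [0, 0, 6.5]}, {"dp": [-24, -62, 0], "delta_rot": [0, 0, 13]}, {"dp": [-37, -94, 0], "delta_rot": [0, 0, 20]}, {"dp": [-49, -126, 0], "delta_rot": [0, 0, 26.5]}, {"dp": [-61, -157, 0], "delta_rot": [0, 0, 33]}])

```text
time_s: 7.68
tool_pos: [0.5308, 0.2382, 0.1507]
tcp_rot: [0.366, 0.931, 0.0, 0.0]
force: [1.2, -0.0, -1.4]
width: 0.0249
finger_force: 40.5
```

```bash
python3 -c "
from h import *
go(.582,-.0195,.14,-97.3)"
```

```text
dp [-212.9 -153.9   10.7] rot [ 0.   0.  54.4] t 7.68 pos [0.5308 0.2382 0.1507] F [ 1.2 -0.  -1.4] w 0.0249 ff 40.508480072021484 j [ 0.38 -0.07  1.72 -0.    1.49 -0.44]
```

Request:
drive_tool(rows=[{"dp": [-28, -20, 0], "delta_rot": [0, 0, 6.8]}, {"dp": [-56, -40, 0], "delta_rot": [0, 0, 13.6]}, {"dp": [-84, -61, 0], "delta_rot": [0, 0, 20.4]}, {"dp": [-112, -81, 0], "delta_rot": [0, 0, 27.2]}, {"dp": [-140, -101, 0], "delta_rot": [0, 0, 34]}])

```text
time_s: 8.1
tool_pos: [0.5656, 0.0689, 0.1508]
tcp_rot: [0.622, 0.783, 0.0, 0.0]
force: [0.3, -0.4, -0.7]
width: 0.0249
finger_force: 40.5
```

```bash
python3 -c "
from h import *
go(.582,-.0195,.11,-97.3)"
```

```text
dp [-89.9  -4.   40.8] rot [ 0.  -0.  20.4] t 8.1 pos [0.5656 0.0689 0.1508] F [ 0.3 -0.4 -0.7] w 0.0249 ff 40.518962144851685 j [ 0.08 -0.09  1.75 -0.    1.49 -0.15]
```

Request:
drive_tool(rows=[{"dp": [-30, -1, 0], "delta_rot": [0, 0, 7]}, {"dp": [-60, -3, 5], "delta_rot": [0, 0, 14]}, {"dp": [-90, -4, 15], "delta_rot": [0, 0, 20.4]}, {"dp": [-90, -4, 35], "delta_rot": [0, 0, 20.4]}, {"dp": [-90, -4, 50], "delta_rot": [0, 0, 20.4]}])

```text
time_s: 8.52
tool_pos: [0.5826, -0.0195, 0.0996]
tcp_rot: [0.75, 0.661, 0.0, 0.0]
force: [-0.7, 0.2, -1.5]
width: 0.0249
finger_force: 40.5
```

Run:
```python
from h import *
go(.582,-.0195,.0535,-97.3)
a=save("top","t5.png");b=save("scene","s5.png")
A=cv2.resize(a[190:260,265:365],None,fx=8,fy=8,interpolation=cv2.INTER_CUBIC)[:300]
B=cv2.resize(b[150:225,285:385],None,fx=8,fy=8,interpolation=cv2.INTER_CUBIC)[200:500]
cv2.imwrite("pics/z5.png",np.vstack([A,B])[:,:,::-1])
```

```text
dp [-0.  -0.6 46.1] rot [0.  0.  0.1] t 8.52 pos [ 0.5826 -0.0195  0.0996] F [-0.7  0.2 -1.5] w 0.0249 ff 40.50308167934418 j [-0.08 -0.03  1.77 -0.    1.4   0.05]
```

View pics/z5.png

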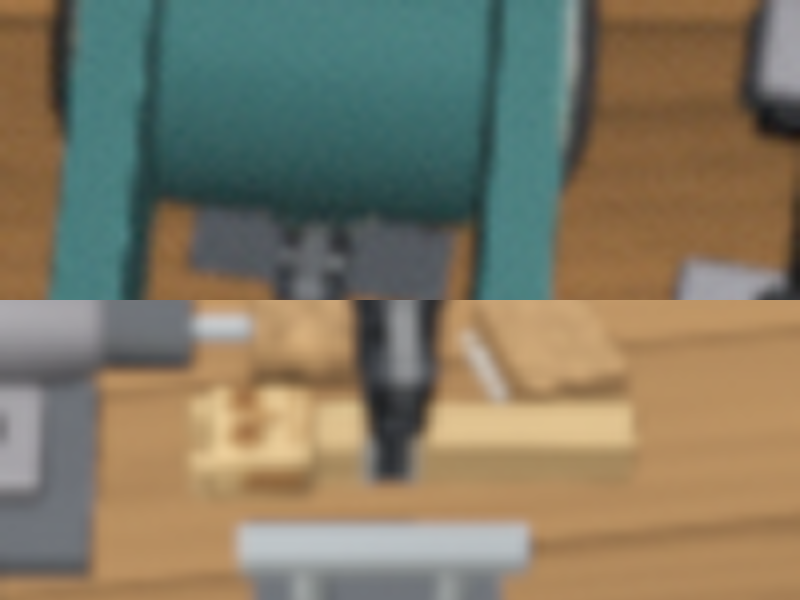

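The scene crop shows the handle level above the bar, head to the left and gripped at its centre of mass (finger at 393, bar middle at 384, with some parallax from the height). Lowering.

Request:
drive_tool(rows=[{"dp": [0, -1, 15], "delta_rot": [0, 0, 0]}, {"dp": [0, -1, 28], "delta_rot": [0, 0, 0]}, {"dp": [0, -1, 38], "delta_rot": [0, 0, 0]}, {"dp": [0, -1, 43], "delta_rot": [0, 0, 0]}, {"dp": [0, -1, 43], "delta_rot": [0, 0, 0]}])

```text
time_s: 9.03
tool_pos: [0.5811, -0.0175, 0.0562]
tcp_rot: [0.749, 0.663, -0.001, -0.001]
force: [-0.0, -0.3, -0.6]
width: 0.0253
finger_force: 40.5
```

Request:
drive_tool(rows=[{"dp": [0, 0, 1], "delta_rot": [0, 0, 0]}, {"dp": [0, 0, 2], "delta_rot": [0, 0, 0]}, {"dp": [0, 0, 2], "delta_rot": [0, 0, 0]}])

```text
time_s: 9.28
tool_pos: [0.5818, -0.0177, 0.0558]
tcp_rot: [0.749, 0.663, 0.0, 0.0]
force: [0.8, -0.4, -1.5]
width: 0.0248
finger_force: 40.5
```

Request:
drive_tool(rows=[{"dp": [0, 0, 1], "delta_rot": [0, 0, 0]}, {"dp": [0, 0, 1.5], "delta_rot": [0, 0, 0]}, {"dp": [0, 0, 1.5], "delta_rot": [0, 0, 0]}])

```text
time_s: 9.53
tool_pos: [0.5816, -0.0177, 0.0539]
tcp_rot: [0.749, 0.663, 0.0, 0.0]
force: [0.5, 0.4, -0.7]
width: 0.0247
finger_force: 40.5
```

Request:
drive_tool(rows=[{"dp": [0, 0, 1], "delta_rot": [0, 0, 0]}, {"dp": [0, 0, 1.5], "delta_rot": [0, 0, 0]}, {"dp": [0, 0, 1.5], "delta_rot": [0, 0, 0]}])

```text
time_s: 9.78
tool_pos: [0.5817, -0.0177, 0.0536]
tcp_rot: [0.749, 0.663, 0.0, 0.0]
force: [-7.7, 1.0, 13.9]
width: 0.0248
finger_force: 42.2
```

Contact came where predicted. Easing off 1 mm and releasing.

Request:
drive_tool(rows=[{"dp": [0, 0, -1], "delta_rot": [0, 0, 0]}, {"dp": [0, 0, -1], "delta_rot": [0, 0, 0]}])

```text
time_s: 9.95
tool_pos: [0.5818, -0.0177, 0.0537]
tcp_rot: [0.749, 0.663, 0.0, 0.0]
force: [-1.3, -0.2, 8.7]
width: 0.0246
finger_force: 41.7
```

Request:
drive_tool(rows=[{"dp": [0, 0, 0], "delta_rot": [0, 0, 0]}, {"dp": [0, 0, 0], "delta_rot": [0, 0, 0]}, {"dp": [0, 0, 0], "delta_rot": [0, 0, 0]}, {"dp": [0, 0, 0], "delta_rot": [0, 0, 0]}, {"dp": [0, 0, 0], "delta_rot": [0, 0, 0]}], gripper=110)

```text
time_s: 10.37
tool_pos: [0.5816, -0.0177, 0.0532]
tcp_rot: [0.749, 0.663, -0.0, -0.0]
force: [0.3, 0.8, -0.7]
width: 0.0488
finger_force: 0.0
```

Request:
drive_tool(rows=[{"dp": [0, 0, -10], "delta_rot": [0, 0, 0]}, {"dp": [0, 0, -30], "delta_rot": [0, 0, 0]}, {"dp": [0, 0, -60], "delta_rot": [0, 0, 0]}, {"dp": [0, 0, -95], "delta_rot": [0, 0, 0]}, {"dp": [0, 0, -130], "delta_rot": [0, 0, 0]}])

```text
time_s: 10.78
tool_pos: [0.5812, -0.0177, 0.1853]
tcp_rot: [0.749, 0.663, -0.0, -0.0]
force: [0.2, -0.5, 0.2]
width: 0.0488
finger_force: 0.0
```

Run:
```python
from h import *
# button (64,39.5), face squeezed y=22; standoff: tip centre at y ~60
q=[.4476,-.2072,-.1435]
c,s=np.cos(q[2]),np.sin(q[2])
W=lambda x,y:np.array([q[0]+c*x-s*y,q[1]+s*x+c*y])
print(W(64,32),W(64,39.5),W(64,60))
for yaw in(-8.2,81.8,-98.2): go(*W(64,60),.13,yaw)
b=save("scene","s6.png");print([ (r["p"],r["at"]) for r in manip.mark_of("carved_center","scene")[:2]],proj("scene",[.582,-.0195,.081]))
B=cv2.resize(b[150:225,220:390],None,fx=4.7,fy=4.7,interpolation=cv2.INTER_CUBIC)
cv2.imwrite("pics/z6.png",B[:,:,::-1])
```

```text
[68.36603428 22.31137643] [69.43859435 29.73428792] [72.37025853 50.02357931]
dp [5.84061e+04 6.51654e+04 3.29000e+01] rot [ -0.   -0.  -88.8] t 10.78 pos [ 0.5812 -0.0177  0.1853] F [ 0.2 -0.5  0.2] w 0.0488 ff 0.0 j [-0.07 -0.08  1.68 -0.    1.54  0.05]
dp [5.84061e+04 6.51654e+04 3.29000e+01] rot [  -0.    -0.  -178.8] t 10.78 pos [ 0.5812 -0.0177  0.1853] F [ 0.2 -0.5  0.2] w 0.0488 ff 0.0 j [-0.07 -0.08  1.68 -0.    1.54  0.05]
dp [5.84061e+04 6.51654e+04 3.29000e+01] rot [-0.   0.   1.2] t 10.78 pos [ 0.5812 -0.0177  0.1853] F [ 0.2 -0.5  0.2] w 0.0488 ff 0.0 j [-0.07 -0.08  1.68 -0.    1.54  0.05]
[(0.6, [200.8, 334.7])] [333.2177094  202.51908982]
```

View pics/z6.png

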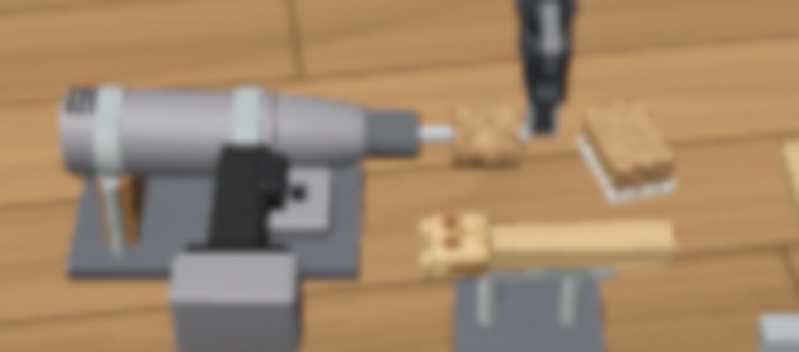

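The handle lies level along the bar, head to the left, and the gripper is clear. Next is the drill trigger, with the fingers shut and the orientation kept.

```bash
cat > w.py <<'E'
from h import *
q=[.4476,-.2072,-.1435];c,s=np.cos(q[2]),np.sin(q[2])
W=lambda x,y:(q[0]+(c*x-s*y)/1000,q[1]+(s*x+c*y)/1000)
def loc(p): d=np.array(p[:2])-q[:2];return np.round(1000*np.array([c*d[0]+s*d[1],-s*d[0]+c*d[1]]),1)
E
python3 -c "
from w import *
go(*W(64,60),.12,-98.2)"
```

```text
dp [-145.9  -47.2   70.2] rot [ 0.5 -0.   1.2] t 10.88 pos [ 0.5835 -0.0179  0.1907] F [-0.6  0.  -0.4] w 0.0486 ff 0.0 j [-0.07 -0.08  1.67 -0.    1.54  0.05]
```

Request:
drive_tool(rows=[{"dp": [-36, -12, 10], "delta_rot": [0, 0, 1]}, {"dp": [-72, -24, 25], "delta_rot": [0, 0, 1]}, {"dp": [-109, -35, 42], "delta_rot": [0, 0, 1]}, {"dp": [-145, -47, 60], "delta_rot": [0, 0, 1]}, {"dp": [-145, -47, 65], "delta_rot": [0, 0, 1]}], gripper=255)

```text
time_s: 11.3
tool_pos: [0.5143, -0.1599, 0.1161]
tcp_rot: [0.756, 0.655, -0.001, -0.001]
force: [0.3, 0.4, -0.6]
width: 0.0001
finger_force: 0.0
```

Request:
drive_tool(rows=[{"dp": [0, 0, 0], "delta_rot": [0, 0, 0]}, {"dp": [0, 0, 0], "delta_rot": [0, 0, 0]}, {"dp": [0, 0, 0], "delta_rot": [0, 0, 0]}])

```text
time_s: 11.55
tool_pos: [0.518, -0.1553, 0.1194]
tcp_rot: [0.754, 0.656, 0.0, 0.0]
force: [1.1, 0.0, 0.2]
width: -0.0002
finger_force: 0.0
```

```bash
python3 -c "
from w import *
go(*W(64,60),.087,-98.2)
p=manip.observe()['tool_pos'];print(loc(p))
b=save('scene','s7.png');T=p+np.array([0,0,.02]);print(proj('scene',T),proj('scene',(*W(64,39.5),.099)))
B=cv2.resize(b[150:225,240:340],None,fx=8,fy=8,interpolation=cv2.INTER_CUBIC)
cv2.imwrite('pics/z7.png',B[:,:,::-1])
"
```

```text
dp [-1.5  1.7 32.4] rot [0.1 0.  0.3] t 11.55 pos [ 0.518  -0.1553  0.1194] F [1.1 0.  0.2] w -0.0002 ff 0.0 j [-0.34 -0.14  1.84  0.    1.44 -0.2 ]
[62.3 61.5]
[289.766202   180.47276283] [283.69124009 189.96746723]
```

View pics/z7.png

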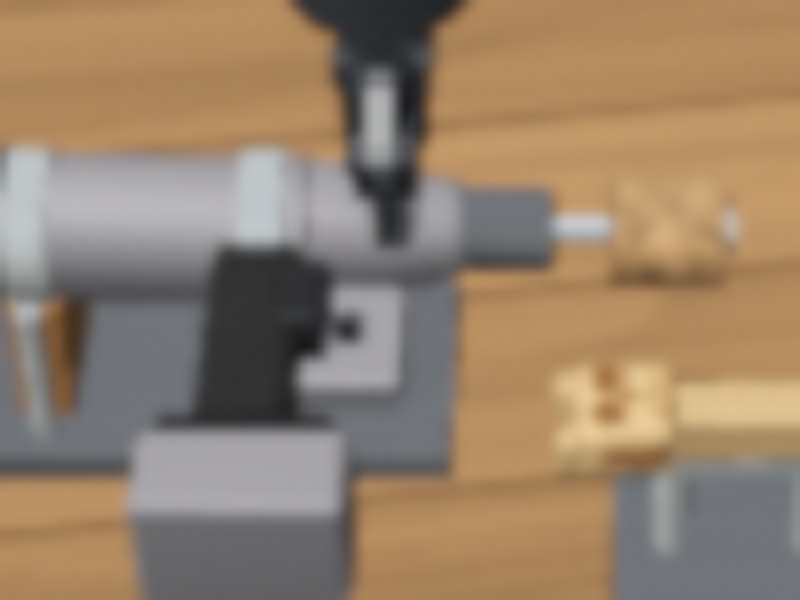

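The tip is at pixel (289,180), matching the projection with a 20 mm offset. The button shows at (283.4,190.9), as predicted. The handle rests on the bar. Descending to flank height, then pushing in.

Request:
drive_tool(rows=[{"dp": [-1, 1, 15], "delta_rot": [0, 0, 0]}, {"dp": [-1, 1, 28], "delta_rot": [0, 0, 0]}, {"dp": [-1, 1, 33], "delta_rot": [0, 0, 0]}, {"dp": [-9, 1, 33], "delta_rot": [0, 0, 0]}, {"dp": [-15, 1, 33], "delta_rot": [0, 0, 0]}])

```text
time_s: 12.02
tool_pos: [0.5162, -0.1711, 0.0853]
tcp_rot: [0.754, 0.657, -0.0, -0.0]
force: [0.7, -0.3, 0.5]
width: -0.0
finger_force: 0.0
```

Request:
drive_tool(rows=[{"dp": [-1, 0, 0], "delta_rot": [0, 0, 0]}, {"dp": [-2, 0, 0], "delta_rot": [0, 0, 0]}, {"dp": [-3, 0, 0], "delta_rot": [0, 0, 0]}, {"dp": [-4, 0, 0], "delta_rot": [0, 0, 0]}, {"dp": [-4, 0, 0], "delta_rot": [0, 0, 0]}])

```text
time_s: 12.43
tool_pos: [0.5159, -0.1748, 0.0858]
tcp_rot: [0.755, 0.656, 0.0, 0.0]
force: [0.9, 3.8, 4.0]
width: 0.0004
finger_force: 2.0
```

```bash
python3 -c "
from w import *
go(*W(64,33),.086,-98.2)
s=manip.observe();print(loc(s['tool_pos']),s['force'])"
```

```text
dp [-8.8  1.  -0.2] rot [ 0.  -0.   0.2] t 12.43 pos [ 0.5159 -0.1748  0.0858] F [0.9 3.8 4. ] w 0.0004 ff 2.045679847797146 j [-0.37 -0.11  1.87  0.    1.38 -0.23]
[63.  41.8] [0.87108106 3.75476843 3.95471758]
```

Upward force too, so the tip may be touching the blocked button. Raising 4 mm to check.

Request:
drive_tool(rows=[{"dp": [0, 0, -2], "delta_rot": [0, 0, 0]}, {"dp": [0, 0, -4], "delta_rot": [0, 0, 0]}, {"dp": [0, 0, -4], "delta_rot": [0, 0, 0]}])

```text
time_s: 12.68
tool_pos: [0.5155, -0.1747, 0.0894]
tcp_rot: [0.755, 0.656, -0.0, -0.0]
force: [-0.5, 3.9, -0.5]
width: -0.0002
finger_force: 2.0
```

Request:
drive_tool(rows=[{"dp": [-1, 0, 0], "delta_rot": [0, 0, 0]}, {"dp": [-2, 0, 0], "delta_rot": [0, 0, 0]}, {"dp": [-3, 0, 0], "delta_rot": [0, 0, 0]}, {"dp": [-3, 0, 0], "delta_rot": [0, 0, 0]}])

```text
time_s: 13.02
tool_pos: [0.5151, -0.1778, 0.0894]
tcp_rot: [0.755, 0.656, 0.0, -0.0]
force: [-1.4, 5.6, 2.2]
width: -0.0
finger_force: 2.9
```

Request:
drive_tool(rows=[{"dp": [-1, 0, 0], "delta_rot": [0, 0, 0]}, {"dp": [-2, 0, 0], "delta_rot": [0, 0, 0]}, {"dp": [-3, 0, 0], "delta_rot": [0, 0, 0]}, {"dp": [-4, 0, 0], "delta_rot": [0, 0, 0]}, {"dp": [-4, 0, 0], "delta_rot": [0, 0, 0]}])

```text
time_s: 13.43
tool_pos: [0.5146, -0.1815, 0.0893]
tcp_rot: [0.755, 0.656, 0.0, -0.0]
force: [-0.8, 9.0, 1.5]
width: -0.0001
finger_force: 4.0
```

Request:
drive_tool(rows=[{"dp": [-1, 0, 0], "delta_rot": [0, 0, 0]}, {"dp": [-2, 0, 0], "delta_rot": [0, 0, 0]}, {"dp": [-2, 0, 0], "delta_rot": [0, 0, 0]}])

```text
time_s: 13.68
tool_pos: [0.5143, -0.1831, 0.0893]
tcp_rot: [0.755, 0.656, 0.0, -0.001]
force: [-1.0, 10.8, 1.8]
width: -0.0002
finger_force: 5.2
```

Request:
drive_tool(rows=[{"dp": [-0.7, 0, 0], "delta_rot": [0, 0, 0]}, {"dp": [-0.7, 0, 0], "delta_rot": [0, 0, 0]}])

```text
time_s: 13.85
tool_pos: [0.5143, -0.1832, 0.0893]
tcp_rot: [0.754, 0.656, 0.001, -0.001]
force: [0.3, 15.9, 2.5]
width: -0.0004
finger_force: 7.7
```

Request:
drive_tool(rows=[{"dp": [0, 0, 1], "delta_rot": [0, 0, 0]}, {"dp": [0, 0, 2.5], "delta_rot": [0, 0, 0]}, {"dp": [0, 0, 4], "delta_rot": [0, 0, 0]}, {"dp": [0, 0, 4], "delta_rot": [0, 0, 0]}])

```text
time_s: 14.18
tool_pos: [0.5152, -0.1832, 0.0864]
tcp_rot: [0.754, 0.656, 0.002, -0.0]
force: [2.0, 17.3, 8.3]
width: -0.0001
finger_force: 8.8
```

The trigger is at its stop. Continuing down on the button.

Request:
drive_tool(rows=[{"dp": [0, 0, 1], "delta_rot": [0, 0, 0]}, {"dp": [0, 0, 2], "delta_rot": [0, 0, 0]}, {"dp": [0, 0, 3], "delta_rot": [0, 0, 0]}, {"dp": [0, 0, 3], "delta_rot": [0, 0, 0]}])

```text
time_s: 14.52
tool_pos: [0.5154, -0.1832, 0.0837]
tcp_rot: [0.754, 0.656, 0.002, 0.0]
force: [2.6, 18.7, 10.2]
width: 0.0003
finger_force: 9.2
```

Request:
drive_tool(rows=[{"dp": [0, 0, 1], "delta_rot": [0, 0, 0]}, {"dp": [0, 0, 2], "delta_rot": [0, 0, 0]}, {"dp": [0, 0, 3], "delta_rot": [0, 0, 0]}, {"dp": [0, 0, 3], "delta_rot": [0, 0, 0]}])

```text
time_s: 14.85
tool_pos: [0.5155, -0.1832, 0.0807]
tcp_rot: [0.754, 0.656, 0.002, 0.0]
force: [2.4, 18.1, 11.5]
width: 0.0003
finger_force: 9.5
```

Request:
drive_tool(rows=[{"dp": [0, 0, 1], "delta_rot": [0, 0, 0]}, {"dp": [0, 0, 2], "delta_rot": [0, 0, 0]}, {"dp": [0, 0, 2], "delta_rot": [0, 0, 0]}])

```text
time_s: 15.1
tool_pos: [0.5155, -0.1832, 0.0787]
tcp_rot: [0.754, 0.656, 0.002, 0.0]
force: [3.2, 19.5, 11.2]
width: 0.0001
finger_force: 9.7
```

Request:
drive_tool(rows=[{"dp": [0, 0, 1], "delta_rot": [0, 0, 0]}, {"dp": [0, 0, 2], "delta_rot": [0, 0, 0]}, {"dp": [0, 0, 2], "delta_rot": [0, 0, 0]}])

```text
time_s: 15.35
tool_pos: [0.5155, -0.1831, 0.0768]
tcp_rot: [0.754, 0.656, 0.002, 0.0]
force: [2.9, 19.3, 11.0]
width: 0.0003
finger_force: 9.8
```

Request:
drive_tool(rows=[{"dp": [0, 0, 1], "delta_rot": [0, 0, 0]}, {"dp": [0, 0, 2], "delta_rot": [0, 0, 0]}, {"dp": [0, 0, 2], "delta_rot": [0, 0, 0]}])

```text
time_s: 15.6
tool_pos: [0.5156, -0.1831, 0.0749]
tcp_rot: [0.754, 0.656, 0.002, 0.0]
force: [2.3, 18.9, 12.5]
width: -0.0002
finger_force: 10.9
```

Request:
drive_tool(rows=[{"dp": [0, 0, 1], "delta_rot": [0, 0, 0]}, {"dp": [0, 0, 2], "delta_rot": [0, 0, 0]}, {"dp": [0, 0, 2], "delta_rot": [0, 0, 0]}])

```text
time_s: 15.85
tool_pos: [0.5155, -0.1832, 0.073]
tcp_rot: [0.754, 0.656, 0.002, 0.0]
force: [1.9, 19.2, 14.0]
width: -0.0001
finger_force: 11.5
```

Request:
drive_tool(rows=[{"dp": [0, 0, 1], "delta_rot": [0, 0, 0]}, {"dp": [0, 0, 1.5], "delta_rot": [0, 0, 0]}, {"dp": [0, 0, 1.5], "delta_rot": [0, 0, 0]}])

```text
time_s: 16.1
tool_pos: [0.5156, -0.1831, 0.0717]
tcp_rot: [0.754, 0.656, 0.002, 0.0]
force: [0.5, 20.6, 15.3]
width: -0.0001
finger_force: 11.9
```

Request:
drive_tool(rows=[{"dp": [0, 0, 1], "delta_rot": [0, 0, 0]}, {"dp": [0, 0, 1.5], "delta_rot": [0, 0, 0]}, {"dp": [0, 0, 1.5], "delta_rot": [0, 0, 0]}])

```text
time_s: 16.35
tool_pos: [0.5156, -0.1832, 0.0703]
tcp_rot: [0.754, 0.656, 0.002, 0.0]
force: [1.7, 19.5, 16.3]
width: 0.0
finger_force: 12.2
```

Request:
drive_tool(rows=[{"dp": [0, 0, 1], "delta_rot": [0, 0, 0]}, {"dp": [0, 0, 1.5], "delta_rot": [0, 0, 0]}, {"dp": [0, 0, 1.5], "delta_rot": [0, 0, 0]}])

```text
time_s: 16.6
tool_pos: [0.5156, -0.1832, 0.0688]
tcp_rot: [0.754, 0.656, 0.002, 0.0]
force: [1.0, 21.4, 16.7]
width: 0.0001
finger_force: 12.6
```

Request:
drive_tool(rows=[{"dp": [0, 0, 0.7], "delta_rot": [0, 0, 0]}, {"dp": [0, 0, 0.7], "delta_rot": [0, 0, 0]}])

```text
time_s: 16.77
tool_pos: [0.5157, -0.1831, 0.0683]
tcp_rot: [0.754, 0.656, 0.002, 0.0]
force: [-0.0, 20.6, 20.1]
width: 0.0002
finger_force: 15.7
```

Request:
drive_tool(rows=[{"dp": [0, 0, 0.7], "delta_rot": [0, 0, 0]}, {"dp": [0, 0, 0.7], "delta_rot": [0, 0, 0]}])

```text
time_s: 16.93
tool_pos: [0.5157, -0.1832, 0.0682]
tcp_rot: [0.754, 0.656, 0.002, 0.0]
force: [-2.7, 22.0, 25.4]
width: -0.0001
finger_force: 18.5
```

The button is at its stop. Easing the trigger off with the button held down.

Request:
drive_tool(rows=[{"dp": [2, 0, 0], "delta_rot": [0, 0, 0]}, {"dp": [4, 0, 0], "delta_rot": [0, 0, 0]}, {"dp": [5, 0, 0], "delta_rot": [0, 0, 0]}, {"dp": [6, 0, 0], "delta_rot": [0, 0, 0]}, {"dp": [6, 0, 0], "delta_rot": [0, 0, 0]}])

```text
time_s: 17.35
tool_pos: [0.5163, -0.1796, 0.0681]
tcp_rot: [0.755, 0.656, 0.0, 0.002]
force: [-4.5, 0.1, 20.9]
width: -0.0002
finger_force: 12.6
```

Request:
drive_tool(rows=[{"dp": [1, 0, 0], "delta_rot": [0, 0, 0]}, {"dp": [2, 0, 0], "delta_rot": [0, 0, 0]}, {"dp": [3, 0, 0], "delta_rot": [0, 0, 0]}, {"dp": [4, 0, 0], "delta_rot": [0, 0, 0]}, {"dp": [4, 0, 0], "delta_rot": [0, 0, 0]}])

```text
time_s: 17.77
tool_pos: [0.5169, -0.1766, 0.0682]
tcp_rot: [0.755, 0.656, -0.0, 0.003]
force: [-3.5, -8.0, 18.8]
width: -0.0001
finger_force: 9.3
```

Request:
drive_tool(rows=[{"dp": [1, 0, 0], "delta_rot": [0, 0, 0]}, {"dp": [2, 0, 0], "delta_rot": [0, 0, 0]}, {"dp": [2, 0, -1], "delta_rot": [0, 0, 0]}, {"dp": [2, 0, -3], "delta_rot": [0, 0, 0]}])

```text
time_s: 18.1
tool_pos: [0.5163, -0.1734, 0.0692]
tcp_rot: [0.755, 0.656, -0.0, 0.001]
force: [-1.2, -0.5, -0.1]
width: 0.0
finger_force: 0.0
```

Request:
drive_tool(rows=[{"dp": [0, 0, -8], "delta_rot": [0, 0, 0]}, {"dp": [1, 0, -20], "delta_rot": [0, 0, 0]}, {"dp": [3, 0, -45], "delta_rot": [0, 0, 0]}, {"dp": [5, 0, -80], "delta_rot": [0, 0, 0]}, {"dp": [5, 0, -120], "delta_rot": [0, 0, 0]}])

```text
time_s: 18.52
tool_pos: [0.5158, -0.1671, 0.1893]
tcp_rot: [0.755, 0.656, -0.001, -0.001]
force: [0.1, -0.7, 1.6]
width: 0.0001
finger_force: 0.0
```

Run:
```python
from w import *
a=save("top","t8.png");b=save("scene","s8.png")
print(manip.observe()["tool_pos"],manip.observe()["force"])
# trigger face: compare before/after along drill y
for y in(32,26.5,22): print(y,proj("scene",(*W(64,y),.117)))
old=cv2.imread("pics/s0.png")[:,:,::-1]
for n,im in(("old",old),("new",b)):
    for v in range(186,194): print(n,v,im[v,272:290].mean(1).astype(int))
for k in("carved_center","trigger_face","lock_top"):
  for r in manip.mark_of(k,"scene")[:1]: print(k,r)
```

```text
[ 0.51852349 -0.16825827  0.19624361] [-0.53394098  0.40551128  0.79778175]
32 [281.14816623 185.92766939]
26.5 [279.49152538 185.92640644]
22 [278.1359217  185.92537298]
old 186 [ 51  50  48  48  49  48  48  47  57 101 141 149 150 150 149 149 147 138]
old 187 [ 50  51  48  49  50  48  49  47  61 111 151 159 160 162 163 163 161 152]
old 188 [ 51  49  49  51  53  51  51  48  60 107 143 145 148 158 164 164 164 154]
old 189 [ 51  50  51  55  55  54  52  48  56  86 108 106 116 142 161 165 164 153]
old 190 [ 50  49  49  48  47  46  43  42  57  76  73  66  87 129 158 165 164 152]
old 191 [ 50  49  48  43  37  34  33  38  63  84  69  53  81 128 158 165 164 151]
old 192 [ 50  50  47  41  34  30  30  41  77 109 105  93 107 140 161 165 164 152]
old 193 [ 50  49  46  41  34  30  32  47  91 134 145 145 148 157 164 165 163 149]
new 186 [ 50  48  49  50  48  49  49  67 112 144 151 152 151 151 151 150 149 139]
new 187 [ 51  50  50  50  49  49  50  74 123 157 164 165 164 164 164 164 163 153]
new 188 [ 52  52  52  52  52  50  51  78 128 160 166 167 167 167 166 166 166 155]
new 189 [ 53  53  56  57  55  51  53  87 135 161 165 162 164 166 166 167 166 155]
new 190 [ 50  51  50  49  46  42  49  90 139 159 154 143 149 160 166 167 166 154]
new 191 [ 50  49  47  42  37  34  46  91 138 150 129 105 118 146 163 167 166 153]
new 192 [ 51  50  48  42  34  31  45  94 141 151 127 105 116 145 163 166 166 152]
new 193 [ 51  49  47  41  34  32  53 106 151 160 153 148 150 158 165 167 165 151]
carved_center {'at': [202.4, 335.5], 'p': 0.78}
trigger_face {'at': [188.4, 277.9], 'p': 0.47}
lock_top {'at': [251.1, 397.7], 'p': 0.64}
```

The images show the trigger face staying in (edge shifted about 1.2 px, roughly 4 mm) and the button down, with the handle still on the rest.

```bash
python3 -c "
from bench import manip
print(manip.job_done())"
```

```text
the job is handed in; nothing more can be done
None
```

I laid the owl-headed handle along the work rest and released it, then locked the drill's trigger on; the last images show both holding, and I handed the job in at about 19 s (no verdict was returned).

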